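Clip a sandal sole into the strap-nailing jig

ROBOT

A 7-joint arm with a two-finger parallel gripper is mounted at the origin on the work surface. World frame = base frame: x ahead of the robot, y to its left, z up, the work surface at z = 0. Lengths are in m, angles in rad, forces in N, time in s.
With the tool pointing down it reaches from about 0.4 to 0.875 m from the base axis. Payload 19.3 kg.
Tool frame: the origin (TCP) lies where the fingers leave the gripper's body, on its centre line; the fingertips stand bot.tip_reach ahead of it and the grasp point (between the pads) lies 54 mm ahead of it (bot.tip_reach is the distance from the TCP to the fingertips, in m); z points along the fingers, y is the line along which they close (so a half turn about z gives the same grasp; the last joint's range is limited). The gripper opens to 85 mm and grips with 20 to 120 N. Pads are 22 mm wide; open, the fingers measure 114 mm over their backs; the gripper's body (76 mm by 85 mm) begins 54 mm behind the grasp point. The pads swing forward as they close: fully open they stand 13 mm farther back than shut.
Start: joints at [-1.206, 0.521, -0.036, 1.599, 0.021, 1.021, -0.113], TCP at [0.263, 0.567, 0.304] pointing down, gripper open.
Joint ranges: [-2.91, 2.91], [-0.3, 2.13], [-1.5, 1.42], [0.17, 2.43], [-1.26, 4.41], [0.16, 1.93], [-2.52, 2.52]. Speed limits (rad/s): [1.89, 1.89, 2.39, 2.39, 3.01, 3.01, 3.01].

INTERFACE

Orientations are given as [roll, pitch, yaw] about the fixed x, y, z axes, in that order (R = Rz(yaw) Ry(pitch) Rx(roll)).
In Python, from workcell import bot gives the robot as it stands. The module is installed in compiled form; this text tells all that it offers.
- The arm moves only by the shell command python3 -m jog 'ROWS' [FORCE]. ROWS is JSON, a list that holds one entry, the list of rows, each a list of 7 numbers: the shift along the tool's x, y, z in mm, then the turn, a rotation vector about the tool's x, y, z in rad, then the opening, from 0 (shut) to 1 (fully open). In form: [[[tx, ty, tz, wx, wy, wz, fingers], ...]]. A call has 1 to 5 rows; each row shifts and turns the commanded pose from where the row before left it, along the tool's axes as they then stand; what a row does not reach is not made up. A row lasts 1/10 s, in which the tool goes at most 50 mm and 8.59 degrees, less where a joint would pass 70% of its speed; a pose out of reach is approached as far as the arm can. A call is refused whole if a number of a shift passes 50 or a number of a turn 0.15, either way. A call with a gripper value outside its range is refused whole. The fingers move at their own pace and stop on an object; FORCE is the grip in N (left out, the last holds). Time passes only in rows, so rows that do not move let the fingers close. It gives the time, the measured TCP pose, the force, the opening and the grip force at its end, in the units of the state.
- bot.observe(): the state, without advancing time (a new reading comes with each control period).
- bot.grab_frame(name): name is "side" or "top"; returns a dict with "img" (400x640x3 uint8, red, green, blue), "intrinsics" (3x3 intrinsics, pixels), "k1" (the pictures are not rectified: a ray, as slopes to the right and down, at radius r is drawn at 1 + k1 r^2 times it, then the intrinsics apply), "R" (3x3) and "t" (3): a world point X has camera coordinates R X + t. Camera axes: x right, y down, z forward; pixel columns grow to the right and rows downward; lengths in m; the calibration is good to about 2 mm. A picture is of the moment at which its call begins. There is no depth.
- bot.job_done(): hands the job in; it is judged then, once.
Trained networks look in a picture, given as the dict that the camera call returned (one of the last four; its "shot" number tells which), for a name from the list of things; names that differ only in an ending like _2 or _b are one class to them, and where a whole thing is asked for, a point or a joint stands for the part that bears it (a point fixed in the world has none). Each returns a list of dicts, best first, with "conf" (0 to 1); they miss things now and then, are a little off and sometimes report something else, mostly with a low value. They report only what shows in the picture. A call takes as long as a camera call.
- bot.trace(query, picture): "region" (400x640 bool, what is visible of it).
- bot.spot_point(query, picture): "xyz" ([x, y, z] in m, in world coordinates, good to about 4 mm: a listed point, or the origin of a listed thing).
The state is a dict: "clock": time; "qpos": joint angles; "qd": joint speeds; "joint_efforts": joint torques, N m; "position": TCP position; "tool_rot": TCP orientation; "force": force on the tool from outside, world axes, zero at the start; "moment": the same for the moment, N m; "grip_width": finger opening in m; "finger_force": force on a finger pad.
Only numpy, scipy, OpenCV 4.12 (cv2) and the standard library are available. Lean on these libraries where they do the work, as an engineer would, in place of code of your own. Each camera call takes 0.05 s, during which the arm holds its last target. There are 200 camera calls.

TASK

Get the wooden sole ready for nailing: lift the jig's spring clip until it stays up by itself, slide the sole heel first along the bed between the guides and press it firmly, without forcing it, against the heel stop. Then bring the clip down onto the heel under control, never letting it snap or pressing it hard, so that the sole stays home and held. Leave the hammer, the nail tin and the finished sandal alone.

Things in the scene. Friction and masses are not known exactly. Their poses are not given: they have to be found in the camera images.
- jig: the nailing jig, screwed to the bench: a wooden board 245 mm long, 120 mm wide, 18 mm thick. Origin under the board, 110 mm from its open front end; +x is the direction in which the sole is slid in, y across, z up. The bed, on which the sole lies, is the board's top, 18 mm above the bench; it is bare from the front end to the flared mouth of the guides, 12 mm short of the origin
- guide_mouth (a point): where the two steel guide strips begin, on the bed, half-way between them; axes as the jig's. They are fixed, 8 mm high, 10 mm wide and run 47 mm along +x from here; their inner faces are 29.5 mm either side (3 mm wider in all than the heel). Over the 20 mm in front (-x) of this point they flare out to 36 mm either side
- heel_stop: the heel stop: a slotted steel track let in flush in the bed, 54 mm long, and on it a rigid steel block (heel_block_c0) 16 mm along x, 44 mm wide, 12 mm high, clamped to suit the sole. Origin: middle of the track, at bed level, 74 mm along +x of the jig's origin; axes as the jig's. Where the block is clamped is not measured: the face that meets the heel lies 0 to 22 mm to the -x side of here
- sole_grip (a point): middle of the waist of the wooden sole, half-way up, where it is picked up. The sole is flat, 235 mm long, 16 mm thick, about 150 g. +x points to the heel, z up. Sides straight and 56 mm apart from 30 mm on the toe side (-x) to 82 mm on the heel side, then a half-round heel, its end 110 mm off; forefoot round, 80 mm wide, its end 125 mm off. Once home the toe overhangs the board
- sole_heel (a point): the outermost point of the sole's heel end, half-way up its thickness; axes as at sole_grip
- clip (a joint): angle of the spring clip (rad), opening positive: 0 resting empty, about 0.19 lying on the sole, 1.95 fully up at its end stop. A pair of springs works over centre: below about 1.3 rad they pull it down (6 N at the bar near the sole; the foot then presses with 8 N), above about 1.4 up to the end stop, where it stays; let go below 1.3 it snaps down
- clip_bar (a point): centre of the cross bar at the free end of the clip: round steel, 14 mm thick, 40 mm long along the jig's y, 89 mm from the hinge axis. Its ends stand 9 mm proud of the 22 mm wide arm, so fingers pointing down can pinch it by its two flat ends and it turns between them as the clip swings. Centre 40 mm above the bench when empty, 56 mm on the sole. The point turns with the clip
- clip_hinge (a point): the clip's hinge axis, along the jig's y, 42 mm above the bench and 105 mm along +x of the jig's origin; axes as the jig's. The clip points to -x when down and swings up and over to +x; its rubber foot, 65 mm from the hinge, comes down on the heel of the sole
- hammer: hammer with a wooden handle lying on the bench, a bystander: do not disturb; origin under the middle
- nail_tin: open aluminium tin for nails, 72 mm across, 55 mm high, a bystander: do not disturb; origin under its centre
- sandal: finished sandal with black rubber straps arching over it, same size of sole, straps 60 mm high, a bystander: do not disturb; origin under its waist, +x to its heel

How it is judged:
On the way, in this order (a step that is already met when the one before it is completed fails the run):
1. the clip has been lifted and stands fully up by itself, with nothing of the robot touching it (value of joint clip above 1.8 rad and contact force between anything else and clip below 0.2 N), for 0.2 s.
2. with the clip still up, the sole lies between the guides and its heel is pressed against the stop with more than 3 N (value of joint clip above 1.7 rad and contact force between sole and heel_stop above 3 N and x of heel_block_c0 in the frame of sole_heel below 0.011 m and z of sole_heel in the frame of jig below 0.03 m), for 0.2 s.
At the end, for the whole second after the job is handed in: the sole lies flat on the bed between the guides, at rest, its heel within 2 mm of the heel stop and parallel to the jig within 0.08 rad, and the clip lies on the heel and presses it with its spring (more than 4 N) (x of heel_block_c0 in the frame of sole_heel between 0.006 and 0.01 m and y of sole_heel in the frame of jig between -0.003 and 0.003 m and z of sole_grip in the frame of jig below 0.028 m and angle between the x axis of sole_grip and the x axis of jig, either way round below 0.08 rad and angle between sole_grip's own z axis and vertical below 0.04 rad and value of joint clip between 0.14 and 0.24 rad and contact force between clip and sole above 4 N and linear speed of sole below 0.01 m/s); the robot touches nothing.
It fails at once if the heel is forced against the stop: more than 20 N between sole and heel stop (contact force between sole and heel_stop above 20 N).
It fails at once if the clip snaps down, swinging shut faster than 4 rad/s (velocity of joint clip below -4 rad/s).
It fails at once if the clip is pressed hard onto the sole: more than 25 N (contact force between clip and sole above 25 N).
It fails at once if a bystander (hammer, nail tin, finished sandal) is shifted by more than 20 mm (distance of any of hammer, nail_tin, sandal from where it was at the start of the episode above 0.02 m).
It also fails if it takes over 72 s, if anything falls off the work surface, if the arm or the gripper's body presses on something with over 40 N, if the wrist force passes 120 N, or if a joint passes its speed limit or range.

## Working session

There is one attempt and no reset: what is moved stays moved. The work goes in short steps, Python scripts to look and compute and a shell command to move; the robot and the scene stay as the last step left them, time stands still between calls to the robot, and variables do not carry over. Pictures are saved under pics/ and viewed, at most 10 in all, crops included, and the job is handed in when it is done.

```bash
mkdir -p pics
cat > h.py <<'E'
import numpy as np, cv2
from workcell import bot
np.set_printoptions(precision=4,suppress=True)
def look(names,cams=("top","side"),save=None):
    P={}
    for c in cams:
        f=bot.grab_frame(c)
        if save: cv2.imwrite(f"pics/{save}_{c}.png",f["img"][:,:,::-1])
        for n in names:
            r=bot.spot_point(n,f)
            print(c,n,[(np.round(d["xyz"],4).tolist(),round(d["conf"],2)) for d in r[:2]])
        P[c]=f
    return P
def proj(f,X):
    c=f["R"]@np.array(X)+f["t"]; s=c[:2]/c[2]; s=s*(1+f["k1"]*(s@s)); K=f["intrinsics"]
    return np.array([K[0,0]*s[0]+K[0,2],K[1,1]*s[1]+K[1,2]])
def ray(f,uv):
    K=f["intrinsics"]; d=np.array([(uv[0]-K[0,2])/K[0,0],(uv[1]-K[1,2])/K[1,1]]); s=d.copy()
    for _ in range(20): s=d/(1+f["k1"]*(s@s))
    return -f["R"].T@f["t"], f["R"].T@np.r_[s,1]
def onz(f,uv,z):
    o,d=ray(f,uv); return o+d*(z-o[2])/d[2]
def tri(fs,uvs):
    A=np.zeros((3,3));b=np.zeros(3)
    for f,u in zip(fs,uvs):
        o,d=ray(f,u); d/=np.linalg.norm(d); M=np.eye(3)-np.outer(d,d); A+=M;b+=M@o
    return np.linalg.solve(A,b)
E
python3 - <<'E'
from h import *
s=bot.observe(); print({k:np.round(v,3) for k,v in s.items()}, bot.tip_reach)
P=look(["jig","guide_mouth","heel_stop","sole_grip","sole_heel","clip_bar","clip_hinge","hammer","nail_tin","sandal"],save="a")
for c in P: print(c,-P[c]["R"].T@P[c]["t"],P[c]["R"])
E
```

```text
{'clock': np.float64(0.0), 'qpos': array([-1.206,  0.522, -0.036,  1.6  ,  0.021,  1.021, -0.113]), 'qd': array([-0.002,  0.   ,  0.   ,  0.   , -0.001, -0.001,  0.001]), 'joint_efforts': array([ -0.   , -92.712,   1.98 , -36.994,   0.018,   0.008,   0.   ]), 'position': array([0.263, 0.567, 0.303]), 'tool_rot': array([-3.141,  0.   ,  2.707]), 'force': array([-0.308, -0.064, -0.585]), 'moment': array([-0.014, -0.001, -0.064]), 'finger_force': np.float64(0.0), 'grip_width': np.float64(0.085)} 0.0726
top jig [([0.5328, 0.0902, -0.0019], 0.61)]
top guide_mouth [([0.5257, 0.0848, 0.0184], 0.96), ([0.5148, 0.0904, 0.0355], 0.19)]
top heel_stop [([0.4633, 0.1033, 0.0165], 0.61), ([0.3872, -0.1369, 0.0095], 0.49)]
top sole_grip [([0.4691, -0.2131, 0.0119], 0.81)]
top sole_heel []
top clip_bar [([0.5133, 0.0888, 0.0371], 0.54)]
top clip_hinge [([0.4301, 0.1081, 0.0418], 0.78)]
top hammer [([0.5926, 0.4317, -0.0016], 0.92)]
top nail_tin [([0.7195, -0.1193, -0.001], 0.86)]
top sandal [([0.6948, -0.3023, -0.0025], 0.74)]
side jig [([0.5353, 0.0856, -0.0025], 0.59)]
side guide_mouth [([0.5281, 0.0888, 0.021], 0.57)]
side heel_stop [([0.4606, 0.1045, 0.0196], 0.47)]
side sole_grip [([0.4649, -0.2158, 0.0056], 0.94)]
side sole_heel [([0.3843, -0.1422, 0.0082], 0.64)]
side clip_bar [([0.5189, 0.0929, 0.0378], 0.58)]
side clip_hinge [([0.4326, 0.1115, 0.0429], 0.83)]
side hammer [([0.5956, 0.4301, 0.0005], 0.94)]
side nail_tin [([0.7166, -0.1219, -0.002], 0.6)]
side sandal [([0.6901, -0.3001, -0.0014], 0.95), ([0.4589, 0.1037, 0.0216], 0.63)]
top [0.5217 0.0655 1.0935] [[-0.019  -0.9998 -0.0031]
 [-0.998   0.0192 -0.0606]
 [ 0.0606  0.0019 -0.9982]]
side [-0.0516 -0.6348  1.1109] [[ 0.7221 -0.6918 -0.0074]
 [-0.5225 -0.5383 -0.6613]
 [ 0.4535  0.4814 -0.7501]]
```

View pics/a_top.png

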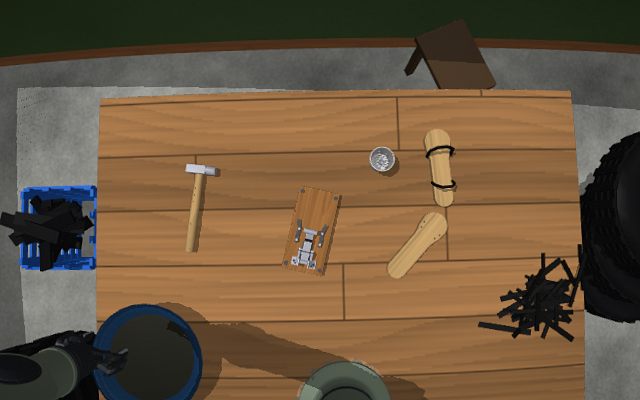

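View pics/a_side.png

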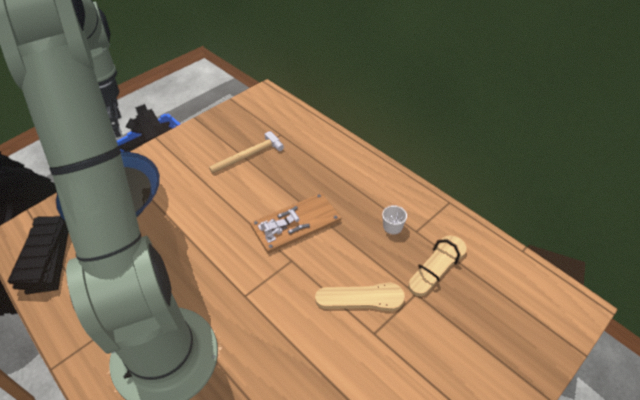

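```bash
cat >> h.py <<'E'
def foot(f,name,z):
    r=bot.trace(name,f)
    if not r: print(name,"none"); return
    m=r[0]["region"].astype(np.uint8)
    c=max(cv2.findContours(m,cv2.RETR_EXTERNAL,cv2.CHAIN_APPROX_NONE)[0],key=len)[:,0,:]
    return np.array([onz(f,u,z)[:2] for u in c.astype(float)]),r[0]["conf"]
E
python3 - <<'E'
from h import *
f=bot.grab_frame("top"); g=bot.grab_frame("side")
for n,z in (("jig",.018),("sole_grip",.016)):
    for F,l in((f,"top"),(g,"side")):
        p,c=foot(F,n,z); (cx,cy),(w,h),a=cv2.minAreaRect((p*1000).astype(np.float32)); b=cv2.boxPoints(((cx,cy),(w,h),a))
        print(n,l,c,cx,cy,w,h,a); print(b.tolist())
cv2.imwrite("pics/b.png",np.hstack([cv2.resize(f["img"][170:295,260:360],(400,500),interpolation=cv2.INTER_CUBIC),cv2.resize(g["img"][180:260,240:350],(400,500),interpolation=cv2.INTER_CUBIC)])[:,:,::-1])
J=np.array([.534,.088,0])
yw=2.931
for n,x,z in(("bar",16,40),("hinge",105,42),("mouth",8,18),("front",-110,18),("back",135,18)):
    X=J+np.array([np.cos(yw)*x,np.sin(yw)*x,z])/np.array([1000,1000,1000]); print(n,X,proj(f,X),proj(g,X))
E
```

```text
jig top 0.9 519.141357421875 89.17264556884766 122.12660217285156 249.52735900878906 75.6754379272461
[[383.148681640625, 60.87615203857422], [624.918212890625, -0.8605117797851562], [655.134033203125, 117.4691390991211], [413.364501953125, 179.205810546875]]
jig side 0.96 516.20068359375 82.3924331665039 132.52769470214844 248.31422424316406 76.35758209228516
[[379.9173583984375, 47.282005310058594], [621.225830078125, -11.285789489746094], [652.4840087890625, 117.50286102294922], [411.175537109375, 176.07064819335938]]
sole_grip top 0.81 475.5480651855469 -217.65817260742188 79.22029876708984 232.18045043945312 42.74880599975586
[[367.6605224609375, -159.295654296875], [525.26123046875, -329.79425048828125], [583.4356079101562, -276.02069091796875], [425.83489990234375, -105.5220947265625]]
sole_grip side 0.67 470.13360595703125 -224.43968200683594 88.15911102294922 232.5090789794922 45.42226791381836
[[356.3872375488281, -174.24119567871094], [522.003173828125, -337.4338073730469], [583.8800048828125, -274.63818359375], [418.2640380859375, -111.445556640625]]
bar [0.5184 0.0913 0.04  ] [309.4985 231.0109] [293.4994 214.827 ]
hinge [0.4313 0.1099 0.042 ] [303.4893 261.7957] [266.501  226.8651]
mouth [0.5262 0.0897 0.018 ] [310.208  228.2869] [296.2231 218.5603]
front [0.6416 0.065  0.018 ] [317.907  188.7621] [329.7779 202.8887]
back [0.402  0.1162 0.018 ] [301.8463 271.2503] [258.0824 236.3769]
```

View pics/b.png

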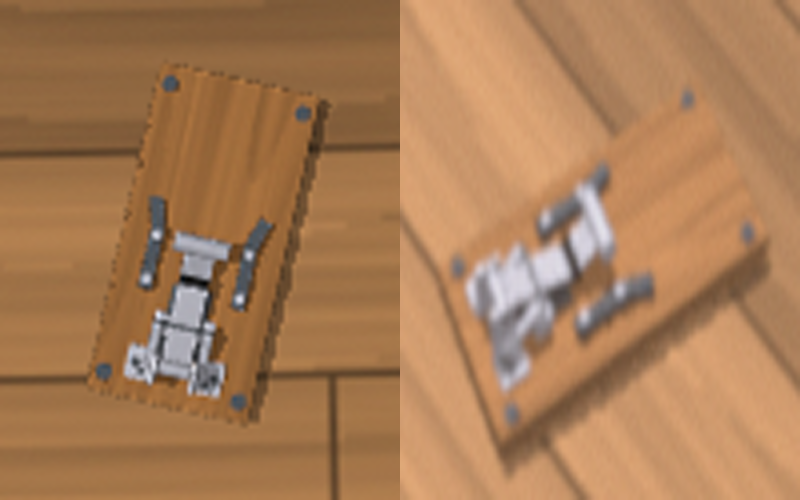

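Run:
```python
from h import *
f=bot.grab_frame("top"); g=bot.grab_frame("side")
S=np.array([onz(f,u,.019) for u in [(302.1,190.4),(335.4,198.1),(285.6,262.4),(319.1,270.1)]])
print(S,S.mean(0)); d=(S[2]+S[3]-S[0]-S[1]);print("yaw",np.arctan2(d[1],d[0]))
uv=[(400+x/1,y) for x,y in[]]
T=np.array([onz(g,((x-400)/3.636+240-.4,y/6.25+180-.4),.019) for x,y in [(688,98),(748,233),(457,266),(512,412)]])
print(T,T.mean(0)); d=(T[2]+T[3]-T[0]-T[1]);print("yaw",np.arctan2(d[1],d[0]))
for F in(f,g):
  for r in bot.trace("sole_grip",F)[:1]:
    v,u=np.nonzero(r["region"]); p=np.array([onz(F,a,.014)[:2] for a in zip(u.astype(float),v)])
    m=p.mean(0); e=np.linalg.svd((p-m),full_matrices=False)[2]; q=(p-m)@e[0]*np.sign(-e[0][0]); 
    ax=e[0]*np.sign(-e[0][0]); print(m,np.arctan2(ax[1],ax[0]),q.min(),q.max(),"heel",m+ax*q.max(),"grip",m+ax*((q.max()+q.min())/2+.0075))
```

```text
[[0.6375 0.1114 0.019 ]
 [0.613  0.0143 0.019 ]
 [0.4285 0.1629 0.019 ]
 [0.4045 0.0661 0.019 ]] [0.5209 0.0887 0.019 ]
yaw 2.8991999552359893
[[0.6388 0.1107 0.019 ]
 [0.6135 0.0129 0.019 ]
 [0.4292 0.1631 0.019 ]
 [0.4061 0.0654 0.019 ]] [0.5219 0.088  0.019 ]
yaw 2.8951664083047435
[ 0.4763 -0.2248] 2.382716409156877 -0.1087742414190899 0.12379850435735541 heel [ 0.3865 -0.1396] grip [ 0.4654 -0.2145]
[ 0.4717 -0.2277] 2.3872062410807766 -0.11323591701915063 0.12465021266383383 heel [ 0.3808 -0.1423] grip [ 0.462  -0.2186]
```

```bash
cat >> h.py <<'E'
from scipy.spatial.transform import Rotation as Ro
def rem(t,yaw):
    s=bot.observe(); R=Ro.from_euler("xyz",s["tool_rot"]).as_matrix(); Rt=Ro.from_euler("xyz",[np.pi,0,yaw]).as_matrix()
    print("mm",R.T@(np.array(t)-s["position"])*1000,"rot",Ro.from_matrix(R.T@Rt).as_rotvec(),"pos",s["position"],"F",s["force"],"gw",s["grip_width"],"t",s["clock"])
JO=np.array([.5335,.0854]);JY=2.897
def jw(x,y=0): return JO+x*np.array([np.cos(JY),np.sin(JY)])+y*np.array([-np.sin(JY),np.cos(JY)])
E
python3 -m jog '[[[-36,-27,0,0,0,0,1],[-36,-27,0,0,0,0,1],[-36,-27,0,0,0,0,1],[-36,-27,0,0,0,0,1],[-36,-27,0,0,0,0,1]]]' && python3 -m jog '[[[-36,-27,0,0,0,0,1],[-36,-27,0,0,0,0,1],[-36,-27,0,0,0,0,1],[-36,-27,0,0,0,0,1],[-36,-27,0,0,0,0,1]]]' && python3 -m jog '[[[-36,-27,20,0,0,0,1],[-36,-27,20,0,0,0,1],[0,0,20,0,0,-0.095,1],[0,0,20,0,0,-0.095,1],[0,0,0,0,0,0,1]]]'
python3 -c "
from h import *
rem([*jw(.016),.16],JY)"
```

```text
clock: 2.1
position: [0.3703, 0.3669, 0.3041]
tool_rot: [3.141, 0.0, 2.707]
force: [1.0, 0.6, -0.7]
grip_width: 0.0854
finger_force: 0.0
clock: 2.6
position: [0.4767, 0.1686, 0.3042]
tool_rot: [3.141, 0.0, 2.707]
force: [1.0, 0.5, -1.1]
grip_width: 0.085
finger_force: 0.0
clock: 3.1
position: [0.5178, 0.0905, 0.222]
tool_rot: [-3.14, -0.003, 2.898]
force: [-0.3, -0.1, 0.8]
grip_width: 0.0851
finger_force: 0.0
mm [-0.6838 -1.0216 62.0042] rot [-0.0015 -0.0031  0.001 ] pos [0.5178 0.0905 0.222 ] F [-0.3021 -0.0601  0.7792] gw 0.0851061571118181 t 3.1
```

```bash
python3 -m jog '[[[0,-1,40,0,0.003,0,0.7],[0,0,40,0,0,0,0.7],[0,0,20,0,0,0,0.7],[0,0,15,0,0,0,0.7],[0,0,7,0,0,0,0.7]]]' 20 && python3 -m jog '[[[0,0,0,0,0,0,0.3],[0,0,0,0,0,0,0.3],[0,0,0,0,0,0,0.3],[0,0,0,0,0,0,0.3]]]' 30
python3 -c "
from h import *
rem([*jw(.016),.100],JY)"
```

```text
clock: 3.6
position: [0.5181, 0.0904, 0.1016]
tool_rot: [-3.141, -0.003, 2.895]
force: [0.2, -0.2, -0.6]
grip_width: 0.0599
finger_force: 0.0
clock: 4.0
position: [0.5184, 0.0901, 0.1027]
tool_rot: [3.141, -0.002, 2.896]
force: [-2.0, -1.2, 4.6]
grip_width: 0.0391
finger_force: 31.4
mm [ 0.1688 -0.8946  2.6864] rot [ 0.0004 -0.0022 -0.0007] pos [0.5184 0.0901 0.1027] F [-2.0196 -1.2049  4.553 ] gw 0.03909799121923914 t 4.0
```

```bash
python3 -m jog '[[[0.8,0,-13.5,0,0,0,0.3],[2.7,0,-13.1,0,0,0,0.3],[4.6,0,-12.5,0,0,0,0.3]]]' 40 
python3 -c "
from h import *
rem([*jw(.0241),.1418],JY)"
```

```text
clock: 4.3
position: [0.5098, 0.0922, 0.142]
tool_rot: [-3.141, -0.004, 2.897]
force: [-2.5, 2.5, -12.1]
grip_width: 0.039
finger_force: 41.6
mm [-0.5831 -0.8535  0.1761] rot [-0.0001 -0.0037 -0.0001] pos [0.5098 0.0922 0.142 ] F [ -2.4758   2.4934 -12.1074] gw 0.038970924248723324 t 4.3
```

Clip is moving with the tool. Continue the arc.

```bash
python3 -m jog '[[[6.5,0,-11.7,0,0,0,0.3],[8.1,0,-10.6,0,0,0,0.3],[9.6,0,-9.2,0,0,0,0.3],[10.9,0,-7.7,0,0,0,0.3],[11.9,0,-6,0,0,0,0.3]]]' && python3 -m jog '[[[12.7,0,-4.1,0,0,0,0.3],[13.1,0,-2.2,0,0,0,0.3],[13.4,0,-0.2,0,0,0,0.3],[13.2,0,1.7,0,0,0,0.3],[8.6,0,2.3,0,0,0,0.3]]]' && python3 -m jog '[[[0,0,0,0,0,0,0.3]]]'
python3 -c "
from h import *
rem([*jw(.105+.0271),.0627+.042+.0848],JY)"
```

```text
clock: 4.8
position: [0.4645, 0.1034, 0.1873]
tool_rot: [3.141, -0.002, 2.896]
force: [2.3, -0.5, -7.3]
grip_width: 0.0384
finger_force: 40.8
clock: 5.3
position: [0.4045, 0.1184, 0.19]
tool_rot: [3.141, -0.002, 2.897]
force: [-5.6, -2.4, 19.6]
grip_width: 0.0368
finger_force: 37.7
clock: 5.4
position: [0.4039, 0.1186, 0.1897]
tool_rot: [3.142, -0.004, 2.898]
force: [-6.3, -1.8, 18.6]
grip_width: 0.0364
finger_force: 37.9
mm [-1.6891 -0.8492  0.1934] rot [ 0.     -0.0039  0.0005] pos [0.4039 0.1186 0.1897] F [-6.3113 -1.8045 18.5995] gw 0.0364041345065279 t 5.4
```

Run:
```python
from h import *
f=bot.grab_frame("side"); g=bot.grab_frame("top")
for F in(f,g): print([(d["xyz"],d["conf"]) for d in bot.spot_point("clip_bar",F)[:2]])
X=[*jw(.105),.07]
u,v=proj(f,X).astype(int); a,b=proj(g,X).astype(int); print(u,v,a,b)
cv2.imwrite("pics/c.png",np.hstack([cv2.resize(f["img"][v-50:v+50,u-40:u+40],(400,500),interpolation=cv2.INTER_CUBIC),cv2.resize(g["img"][b-50:b+50,a-40:a+40],(400,500),interpolation=cv2.INTER_CUBIC)])[:,:,::-1])
```

```text
[([0.4227, 0.1164, 0.1299], 0.49)]
[]
265 220 302 262
```

View pics/c.png

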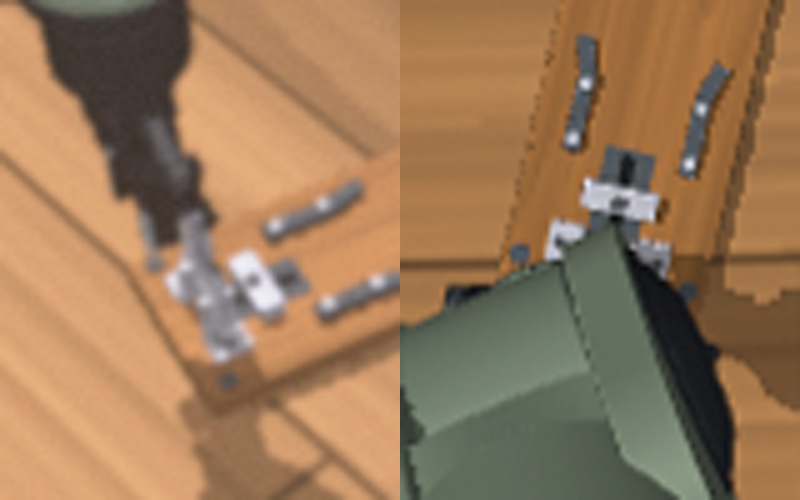

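```bash
python3 -m jog '[[[0,0,-1,0,0,0,0.3],[0,0,-1,0,0,0,0.8],[0,0,0,0,0,0,0.8],[0,0,0,0,0,0,0.8],[0,0,-15,0,0,0,0.8]]]' && python3 -m jog '[[[-10,0,-30,0,0,0,1],[-30,0,-20,0,0,0,1],[-40,0,-20,0,0,0,1],[-40,0,0,0,0,0,1],[-40,0,0,0,0,0,1]]]'
python3 - <<'E'
from h import *
P=look(["clip_bar","sole_grip","sole_heel"]); f=P["side"];g=P["top"]
u,v=proj(f,[*jw(.105),.07]).astype(int)
cv2.imwrite("pics/d.png",cv2.resize(f["img"][v-50:v+50,u-40:u+40],(400,500),interpolation=cv2.INTER_CUBIC)[:,:,::-1])
for a in (1.3,1.6,1.93): print(a,proj(f,[*jw(.105-.089*np.cos(a)),.042+.089*np.sin(a)])-[u-40,v-50])
B=onz(g,(305.6,251.6),.030)[:2]-JO; print("block jig xy",B@[np.cos(JY),np.sin(JY)],B@[-np.sin(JY),np.cos(JY)])
rem([.466,-.2145,.15],2.385)
E
```

```text
clock: 6.1
position: [0.4051, 0.118, 0.2052]
tool_rot: [-3.14, -0.005, 2.897]
force: [-0.3, -0.5, 0.7]
grip_width: 0.0683
finger_force: 0.0
clock: 6.6
position: [0.5628, 0.0789, 0.2762]
tool_rot: [3.141, -0.002, 2.897]
force: [-0.6, 0.8, -0.0]
grip_width: 0.0857
finger_force: 0.0
top clip_bar []
top sole_grip [([0.4676, -0.2093, 0.0076], 0.71)]
top sole_heel [([0.384, -0.141, 0.0111], 0.68)]
side clip_bar [([0.4045, 0.1209, 0.123], 0.65)]
side sole_grip [([0.4652, -0.2136, 0.0045], 0.86)]
side sole_heel [([0.4297, 0.1111, 0.0414], 0.22)]
1.3 [46.2696 33.5732]
1.6 [37.4742 36.4028]
1.93 [28.1555 41.7362]
block jig xy 0.07637991388347441 2.6187223020696093e-05
mm [  20.1709 -308.3619  125.7397] rot [-0.0008 -0.0032  0.5125] pos [0.5605 0.0797 0.2757] F [-1.0641  0.9411 -0.4148] gw 0.0852189902568295 t 7.0
```

View pics/d.png

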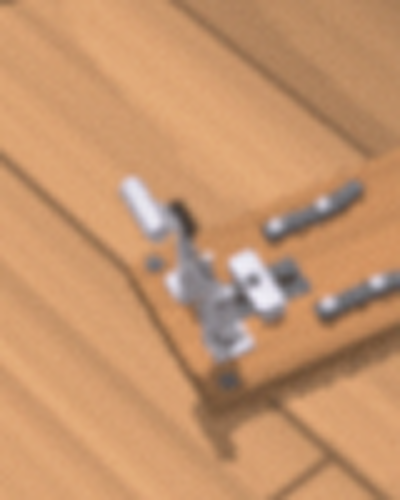

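```bash
python3 -m jog '[[[3,-44,0,0,0,0,1],[3,-44,0,0,0,0,1],[3,-44,0,0,0,0,1],[3,-44,0,0,0,0,1],[3,-44,0,0,0,0,1]]]' && python3 -m jog '[[[3,-44,0,0,0,0,1],[2,-44,0,0,0,0,1],[0,0,30,0,0,0.128,1],[0,0,30,0,0,0.128,1],[0,0,30,0,0,0.128,1]]]' && python3 -m jog '[[[0,0,30,0,0,0.128,1],[0,0,0,0,0,0,1],[0,0,0,0,0,0,1]]]'
python3 -c "
from h import *
rem([.466,-.2140,.08],2.385)"
```

```text
clock: 7.5
position: [0.4922, -0.1315, 0.276]
tool_rot: [3.141, -0.002, 2.898]
force: [0.7, -0.8, 0.3]
grip_width: 0.0854
finger_force: 0.0
clock: 8.0
position: [0.4666, -0.2145, 0.1851]
tool_rot: [-3.141, -0.002, 2.507]
force: [0.7, 0.3, -0.3]
grip_width: 0.0855
finger_force: 0.0
clock: 8.3
position: [0.4668, -0.2143, 0.1563]
tool_rot: [-3.14, -0.003, 2.389]
force: [-0.1, -0.1, 1.0]
grip_width: 0.0856
finger_force: 0.0
mm [ 0.5273 -0.2012 76.314 ] rot [-0.0017 -0.003   0.0041] pos [ 0.4668 -0.2143  0.1563] F [-0.0886 -0.1483  0.9657] gw 0.08556878732995439 t 8.3
```

```bash
python3 -m jog '[[[0,0,40,0,0.003,0.004,1],[0,0,25,0,0,0,1],[0,0,14,0,0,0,1],[0,0,2,0,0,0,0.6],[0,0,0,0,0,0,0.5]]]' 50 && python3 -m jog '[[[0,0,0,0,0,0,0.5],[0,0,0,0,0,0,0.5],[0,0,0,0,0,0,0.5],[0,0,0,0,0,0,0.5]]]' && python3 -m jog '[[[0,0,-15,0,0,0,0.5],[0,0,-30,0,0,0,0.5],[0,0,-20,0,0,0,0.5]]]'
python3 - <<'E'
from h import *
P=look(["sole_grip","sole_heel"])
f=P["side"];g=P["top"]
rem([*jw(-.1316),.12],JY)
cv2.imwrite("pics/e.png",np.hstack([f["img"][200:360,240:440],g["img"][180:340,340:540]])[:,:,::-1].repeat(2,0).repeat(2,1))
E
```

```text
clock: 8.8
position: [0.467, -0.2147, 0.0758]
tool_rot: [-3.141, -0.005, 2.382]
force: [0.7, -1.1, -0.5]
grip_width: 0.0594
finger_force: 0.0
clock: 9.2
position: [0.4671, -0.2147, 0.0763]
tool_rot: [-3.141, -0.004, 2.381]
force: [-2.3, 0.5, 9.1]
grip_width: 0.0546
finger_force: 53.3
clock: 9.5
position: [0.4672, -0.2148, 0.1421]
tool_rot: [-3.141, -0.004, 2.381]
force: [-0.4, 0.0, -2.1]
grip_width: 0.0545
finger_force: 54.1
top sole_grip [([0.466, -0.21, 0.0762], 0.97), ([0.3905, -0.1379, 0.0712], 0.46)]
top sole_heel [([0.3885, -0.1374, 0.0759], 0.87)]
side sole_grip [([0.4703, -0.2108, 0.0726], 0.58)]
side sole_heel [([0.7188, -0.1161, 0.0013], 0.67)]
mm [ 43.5706 328.2478  18.9824] rot [-0.     -0.0064 -0.5158] pos [ 0.4666 -0.2144  0.1393] F [-0.4923  0.5363 -2.1236] gw 0.05416826779108367 t 9.8
```

View pics/e.png

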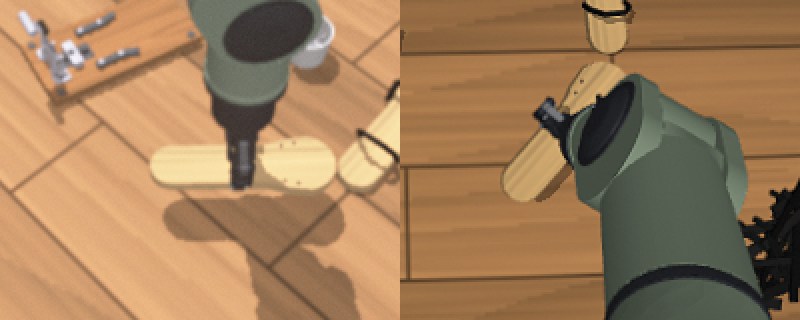

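```bash
python3 -m jog '[[[0,0,-30,0,0,0,0.5],[2,20,-30,0,0.006,0,0.5],[5,40,0,0,0,0,0.5],[5,40,0,0,0,0,0.5],[5,40,0,0,0,0,0.5]]]' && python3 -m jog '[[[5,40,0,0,0,0,0.5],[5,40,0,0,0,0,0.5],[5,40,0,0,0,0,0.5],[5,40,0,0,0,0,0.5],[0,32,0,0,0,0,0.5]]]' && python3 -m jog '[[[0,0,0,0,0,-0.13,0.5],[0,0,0,0,0,-0.13,0.5],[0,0,0,0,0,-0.13,0.5],[0,0,0,0,0,-0.126,0.5],[0,0,0,0,0,0,0.5]]]'  && python3 -m jog '[[[0,0,0,0,0,0,0.5],[0,0,40,0,0,0,0.5],[0,0,25,0,0,0,0.5]]]'
python3 - <<'E'
from h import *
rem([*jw(-.14),.096],JY)
P=look(["sole_grip","sole_heel"])
for k,f in P.items():
    for n in ("sole_heel","sole_grip"):
        for d in bot.spot_point(n,f)[:2]:
            q=np.array(d["xyz"][:2])-JO; print(k,n,q@[np.cos(JY),np.sin(JY)],q@[-np.sin(JY),np.cos(JY)],d["xyz"][2],d["conf"])
f=P["side"];g=P["top"]
print([ (proj(g,[*jw(x,y),.018])-[220,130])*2 for x,y in((.055,.0295),(.055,-.0295),(.008,.0295),(.008,-.0295))])
cv2.imwrite("pics/f.png",np.hstack([f["img"][130:290,240:440],g["img"][130:290,220:420]])[:,:,::-1].repeat(2,0).repeat(2,1))
E
```

```text
clock: 10.3
position: [0.5518, -0.1003, 0.199]
tool_rot: [-3.14, -0.012, 2.38]
force: [-0.1, 0.2, -0.8]
grip_width: 0.0544
finger_force: 54.3
clock: 10.8
position: [0.6697, 0.054, 0.1982]
tool_rot: [-3.139, -0.013, 2.383]
force: [0.4, -0.9, -1.7]
grip_width: 0.0542
finger_force: 54.3
clock: 11.3
position: [0.6689, 0.0509, 0.1984]
tool_rot: [3.137, -0.012, 2.899]
force: [-0.4, 1.3, -2.5]
grip_width: 0.0543
finger_force: 54.3
clock: 11.6
position: [0.668, 0.0518, 0.1326]
tool_rot: [3.138, -0.012, 2.893]
force: [-0.3, 0.2, -3.2]
grip_width: 0.0545
finger_force: 54.3
mm [-1.7603 -0.0894 36.591 ] rot [ 0.004  -0.0118 -0.0038] pos [0.668  0.0518 0.1326] F [-0.2823  0.165  -3.1668] gw 0.054473408001871 t 11.6
top sole_grip []
top sole_heel []
side sole_grip [([0.6662, 0.0559, 0.0621], 0.83)]
side sole_heel [([0.5635, 0.0759, 0.0632], 0.59)]
side sole_heel -0.031407612133733144 0.0019524087832675629 0.0632 0.59
side sole_grip -0.1358940768132338 -0.003512817541366276 0.0621 0.83
[array([194.5293, 232.8977]), array([155.042 , 223.7865]), array([201.7406, 201.376 ]), array([162.324 , 192.3124])]
```

View pics/f.png

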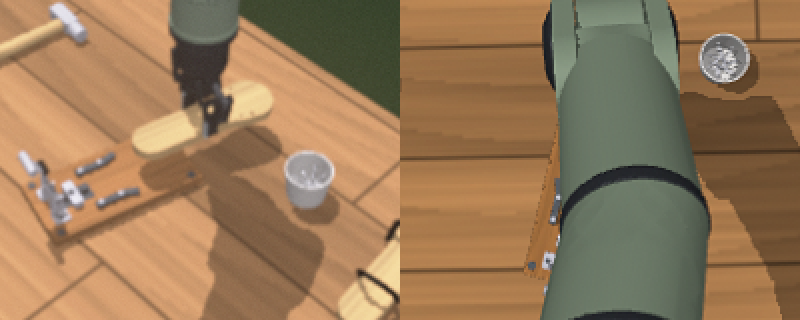

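```bash
python3 -m jog '[[[-1,0,20,0.004,-0.008,-0.004,0.5],[0,0,13,0,0,0,0.5],[0,0,2,0,0,0,0.5],[0,0,0,0,0,0,0.5]]]' && python3 -m jog '[[[0,0,1,0,0,0,0.5],[0,0,0,0,0,0,0.5]]]' && python3 -m jog '[[[0,0,1,0,0,0,0.5],[0,0,0,0,0,0,0.5]]]'
python3 -c "
from h import *
rem([*jw(-.14),.094],JY)"
```

```text
clock: 12.5
position: [0.6692, 0.0515, 0.0994]
tool_rot: [3.141, -0.004, 2.901]
force: [0.1, 0.1, -1.9]
grip_width: 0.0542
finger_force: 54.3
clock: 12.7
position: [0.6696, 0.0515, 0.0991]
tool_rot: [3.141, -0.002, 2.901]
force: [-0.4, 0.4, -1.9]
grip_width: 0.0544
finger_force: 54.3
clock: 12.9
position: [0.6694, 0.0516, 0.0977]
tool_rot: [3.141, -0.003, 2.901]
force: [0.2, -0.1, -1.8]
grip_width: 0.0541
finger_force: 54.3
mm [ 0.0315 -0.0923  3.6983] rot [ 0.0005 -0.0027  0.0037] pos [0.6694 0.0516 0.0977] F [ 0.2159 -0.064  -1.7845] gw 0.054133052644437275 t 12.9
```

```bash
python3 -m jog '[[[0,0,1.5,0,0,-0.003,0.5],[0,0,0,0,0,0,0.5]]]' && python3 -m jog '[[[0,0,1,0,0,0,0.5],[0,0,0,0,0,0,0.5]]]' && python3 -m jog '[[[0,0,0.7,0,0,0,0.5],[0,0,0,0,0,0,0.5]]]'
```

```text
clock: 13.1
position: [0.6693, 0.0516, 0.0959]
tool_rot: [3.141, -0.003, 2.904]
force: [-0.3, 0.2, -2.3]
grip_width: 0.0545
finger_force: 54.3
clock: 13.3
position: [0.6693, 0.0516, 0.0949]
tool_rot: [3.141, -0.003, 2.904]
force: [-0.2, 0.1, -2.0]
grip_width: 0.0547
finger_force: 54.3
clock: 13.5
position: [0.6694, 0.0516, 0.0943]
tool_rot: [3.141, -0.003, 2.904]
force: [0.3, -0.6, -1.7]
grip_width: 0.0547
finger_force: 54.4
```

```bash
python3 -m jog '[[[0,0,0.7,0,0,0.007,0.5],[0,0,0,0,0,0,0.5]]]' && python3 -m jog '[[[0,0,0.6,0,0,0,0.5],[0,0,0,0,0,0,0.5]]]'
```

```text
clock: 13.7
position: [0.6695, 0.0514, 0.0939]
tool_rot: [3.141, -0.002, 2.896]
force: [-0.2, -1.6, 4.1]
grip_width: 0.0546
finger_force: 55.0
clock: 13.9
position: [0.6696, 0.0514, 0.0935]
tool_rot: [3.141, -0.002, 2.897]
force: [-1.3, -0.5, 8.1]
grip_width: 0.054
finger_force: 55.4
```

```bash
python3 -m jog '[[[5,0,-0.6,0,0,0,0.5],[8,0,0,0,0,0,0.5],[8,0,0,0,0,0,0.5],[8,0,0,0,0,0,0.5],[8,0,0,0,0,0,0.5]]]' && python3 -m jog '[[[4,0,0,0,0,0,0.5],[4,0,0,0,0,0,0.5],[4,0,0,0,0,0,0.5],[4,0,0,0,0,0,0.5]]]'
python3 -c "
from h import *
rem([*jw(-.055),.094],JY)"
```

```text
clock: 14.4
position: [0.6336, 0.0607, 0.0943]
tool_rot: [3.141, -0.001, 2.897]
force: [3.9, -0.4, 5.2]
grip_width: 0.0541
finger_force: 55.1
clock: 14.8
position: [0.6182, 0.0646, 0.0943]
tool_rot: [3.141, -0.001, 2.897]
force: [3.4, -1.3, 5.4]
grip_width: 0.0544
finger_force: 55.1
mm [32.1916 -0.305   0.3736] rot [ 0.0011 -0.001  -0.0001] pos [0.6182 0.0646 0.0943] F [ 3.4181 -1.3407  5.3781] gw 0.054356852175203335 t 14.8
```

```bash
python3 -m jog '[[[4,0,0,0,0,0,0.5],[4,0,0,0,0,0,0.5],[4,0,0,0,0,0,0.5],[4,0,0,0,0,0,0.5],[4,0,0,0,0,0,0.5]]]' && python3 -m jog '[[[3,0,0,0,0,0,0.5],[2,0,0,0,0,0,0.5],[1,0,0,0,0,0,0.5],[0,0,0,0,0,0,0.5]]]' 30
python3 -c "
from h import *
rem([*jw(-.042),.094],JY)"
```

```text
clock: 15.3
position: [0.5987, 0.0695, 0.0943]
tool_rot: [3.141, -0.001, 2.897]
force: [4.3, -1.9, 5.6]
grip_width: 0.0545
finger_force: 55.1
clock: 15.7
position: [0.5928, 0.0709, 0.0943]
tool_rot: [3.141, -0.002, 2.897]
force: [2.8, -0.9, 7.0]
grip_width: 0.0544
finger_force: 55.3
mm [19.0325 -0.3138  0.3326] rot [ 0.0009 -0.0017  0.    ] pos [0.5928 0.0709 0.0943] F [ 2.8408 -0.9202  7.0101] gw 0.054381590098094915 t 15.7
```

```bash
python3 -m jog '[[[1,0,0,0,0,0,0.5],[1,0,0,0,0,0,0.5],[1,0,0,0,0,0,0.5],[1,0,0,0,0,0,0.5],[1,0,0,0,0,0,0.5]]]' |egrep 'pos|^force' && python3 -m jog '[[[1,0,0,0,0,0,0.5],[1,0,0,0,0,0,0.5],[1,0,0,0,0,0,0.5]]]'|egrep 'pos|^force'  && python3 -m jog '[[[1,0,0,0,0,0,0.5],[1,0,0,0,0,0,0.5],[1,0,0,0,0,0,0.5]]]'|egrep 'pos|^force'
```

```text
position: [0.5882, 0.072, 0.0943]
force: [3.0, -0.8, 5.3]
position: [0.5853, 0.0728, 0.0943]
force: [4.3, -1.0, 5.8]
position: [0.5823, 0.0735, 0.0943]
force: [4.3, -1.3, 5.0]
```

```bash
python3 -m jog '[[[1,0,0,0,0,0,0.5],[0.7,0,0,0,0,0,0.5]]]' |egrep 'pos|^force' && python3 -m jog '[[[0.7,0,0,0,0,0,0.5],[0.7,0,0,0,0,0,0.5]]]'|egrep 'pos|^force'  && python3 -m jog '[[[0.7,0,0,0,0,0,0.5],[0.7,0,0,0,0,0,0.5]]]'|egrep 'pos|^force'
```

```text
position: [0.5807, 0.0739, 0.0943]
force: [4.1, -1.3, 4.6]
position: [0.5793, 0.0742, 0.0943]
force: [4.1, -0.4, 5.2]
position: [0.578, 0.0746, 0.0943]
force: [4.3, -0.4, 4.7]
```

```bash
python3 -m jog '[[[0.6,0,0,0,0,0,0.5]]]' |egrep 'pos|^force' && python3 -m jog '[[[0.6,0,0,0,0,0,0.5]]]'|egrep 'pos|^force'
```

```text
position: [0.5774, 0.0748, 0.0943]
force: [3.9, 0.1, 5.6]
position: [0.5768, 0.0749, 0.0943]
force: [3.8, -1.0, 5.5]
```

```bash
python3 -m jog '[[[0.5,0,0,0,0,0,0.5]]]' |egrep 'pos|^force' && python3 -m jog '[[[0.5,0,0,0,0,0,0.5]]]'|egrep 'pos|^force'&& python3 -m jog '[[[0.5,0,0,0,0,0,0.5]]]'|egrep 'pos|^force'
```

```text
position: [0.5763, 0.075, 0.0943]
force: [4.5, -0.6, 6.0]
position: [0.5758, 0.0751, 0.0943]
force: [4.5, -1.2, 4.5]
position: [0.5754, 0.0752, 0.0943]
force: [4.2, -0.8, 5.7]
```

```bash
python3 -m jog '[[[0.4,0,0,0,0,0,0.5]]]' |egrep 'pos|^force' && python3 -m jog '[[[0.4,0,0,0,0,0,0.5]]]'|egrep 'pos|^force'
```

```text
position: [0.5749, 0.0753, 0.0943]
force: [4.7, 0.5, 5.5]
position: [0.5748, 0.0754, 0.0943]
force: [6.4, -0.8, 2.7]
```

```bash
python3 -m jog '[[[0.3,0,0,0,0,0,0.5]]]' |egrep 'pos|^force' && python3 -m jog '[[[0,0,0,0,0,0,0.5]]]'|egrep 'pos|^force'
```

```text
position: [0.5747, 0.0754, 0.0943]
force: [8.2, -1.9, 2.7]
position: [0.5747, 0.0754, 0.0943]
force: [7.6, -2.0, 2.9]
```

```bash
python3 -m jog '[[[0.4,0,0,0,0,0,0.5]]]' |egrep 'pos|^force' && python3 -m jog '[[[0,0,0,0,0,0,0.5],[0,0,0,0,0,0,0.5],[0,0,0,0,0,0,0.5]]]'|egrep 'pos|^force'
```

```text
position: [0.5746, 0.0754, 0.0943]
force: [10.5, -3.6, 0.1]
position: [0.5745, 0.0754, 0.0943]
force: [8.7, -2.3, 1.6]
```

```bash
python3 -m jog '[[[0.3,0,0,0,0,0,0.5],[0,0,0,0,0,0,0.5],[0,0,0,0,0,0,0.5],[0,0,0,0,0,0,0.5]]]'|egrep 'pos|^force' && python3 -m jog '[[[0,0,0,0,0,0,0.7],[0,0,0,0,0,0,0.85],[0,0,0,0,0,0,0.85],[0,0,0,0,0,0,0.85],[0,0,-20,0,0,0,0.85]]]' && python3 -m jog '[[[0,0,-40,0,0,0,0.85],[0,0,-40,0,0,0,0.8],[0,0,-40,0,0,0,0.8],[0,0,0,0,0,0,0.8]]]'
python3 - <<'E'
from h import *
P=look(["sole_grip","sole_heel","clip_bar"])
f=P["side"];g=P["top"]
print([ proj(f,[*jw(x),.034]) for x in(.0684,-.042)])
cv2.imwrite("pics/g.png",np.hstack([cv2.resize(f["img"][175:255,235:335],(400,320),interpolation=cv2.INTER_CUBIC),cv2.resize(g["img"][200:280,260:360],(400,320),interpolation=cv2.INTER_CUBIC)])[:,:,::-1])
rem([*jw(.105+.0315),.0627+.042+.0832+.015],JY)
E
```

```text
position: [0.5745, 0.0754, 0.0944]
force: [10.2, -2.3, -1.4]
clock: 19.6
position: [0.5721, 0.0755, 0.1122]
tool_rot: [-3.14, -0.006, 2.897]
force: [-0.3, -0.2, 0.8]
grip_width: 0.0727
finger_force: 0.0
clock: 20.0
position: [0.5753, 0.0756, 0.2388]
tool_rot: [3.138, 0.003, 2.896]
force: [-0.0, 0.2, -0.7]
grip_width: 0.0684
finger_force: 0.0
top sole_grip []
top sole_heel []
top clip_bar []
side sole_grip [([0.5718, 0.0784, 0.0253], 0.64)]
side sole_heel [([0.4653, 0.0997, 0.0246], 0.94), ([0.5968, 0.4304, 0.0008], 0.51)]
side clip_bar [([0.4073, 0.1195, 0.1263], 0.58)]
[array([278.0078, 223.4931]), array([311.2421, 209.1632])]
mm [177.5193   0.0952  30.8845] rot [-0.0003 -0.0041 -0.0003] pos [0.5734 0.0753 0.2331] F [ 0.2357 -0.6469 -0.5401] gw 0.06852832476514227 t 20.4
```

View pics/g.png

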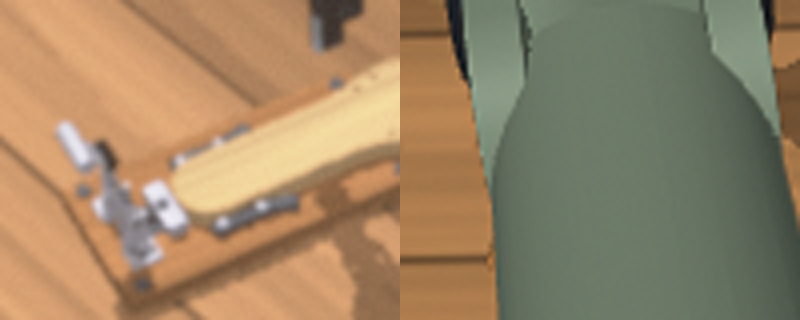

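```bash
python3 -m jog '[[[40,0,0,0,0,0,0.8],[45,0,0,0,0,0,0.8],[45,0,0,0,0,0,0.75],[47,0,0,0,0,0,0.7],[0,0,5,0,0,0,0.7]]]' && python3 -m jog '[[[0,0,0,0,0,0,0.7]]]' 
python3 -c "
from h import *
rem([*jw(.1361),.1854],JY)"
```

```text
clock: 20.9
position: [0.3974, 0.119, 0.2293]
tool_rot: [-3.141, -0.005, 2.9]
force: [0.2, 0.5, -0.0]
grip_width: 0.0599
finger_force: 0.0
clock: 21.0
position: [0.4015, 0.1186, 0.2292]
tool_rot: [3.141, -0.003, 2.898]
force: [0.5, 0.6, 0.0]
grip_width: 0.0599
finger_force: 0.0
mm [-0.1847 -0.2627 43.8127] rot [ 0.0003 -0.0032  0.0011] pos [0.4015 0.1186 0.2292] F [0.5144 0.6381 0.0187] gw 0.05993465577454884 t 21.0
```

```bash
python3 -m jog '[[[0,0,20,0,0,0,0.7],[0,0,15,0,0,0,0.7],[0,0,9,0,0,0,0.7],[0,0,0,0,0,0,0.3],[0,0,0,0,0,0,0.3]]]' 40 && python3 -m jog '[[[0,0,0,0,0,0,0.3],[0,0,0,0,0,0,0.3],[0,0,0,0,0,0,0.3]]]' 
python3 -c "
from h import *
rem([*jw(.1361),.1854],JY)
for a in np.r_[1.928:0.32:-.1,.268,.228,.198,.168]: print(round(a,3),round(-89*np.cos(a),1),round(89*np.sin(a),1))"
```

```text
clock: 21.5
position: [0.4023, 0.1187, 0.1856]
tool_rot: [3.141, -0.003, 2.897]
force: [0.9, 1.4, -14.3]
grip_width: 0.039
finger_force: 41.8
clock: 21.8
position: [0.4022, 0.1186, 0.1856]
tool_rot: [3.141, -0.002, 2.897]
force: [3.4, 4.6, -17.8]
grip_width: 0.0388
finger_force: 42.1
mm [ 0.6681 -0.4164  0.2451] rot [ 0.001  -0.0022 -0.0001] pos [0.4022 0.1186 0.1856] F [  3.3514   4.5808 -17.788 ] gw 0.0388326493953209 t 21.8
1.928 31.1 83.4
1.828 22.6 86.1
1.728 13.9 87.9
1.628 5.1 88.9
1.528 -3.8 88.9
1.428 -12.7 88.1
1.328 -21.4 86.4
1.228 -29.9 83.8
1.128 -38.1 80.4
1.028 -46.0 76.2
0.928 -53.3 71.2
0.828 -60.2 65.6
0.728 -66.4 59.2
0.628 -72.0 52.3
0.528 -76.9 44.8
0.428 -81.0 36.9
0.328 -84.3 28.7
0.268 -85.8 23.6
0.228 -86.7 20.1
0.198 -87.3 17.5
0.168 -87.7 14.9
```

```bash
python3 -m jog '[[[0,0,1,0,0,0,0.3],[-8.5,0,-2.7,0,0,0,0.3],[-8.7,0,-1.8,0,0,0,0.3],[-8.8,0,-1,0,0,0,0.3]]]' && python3 -m jog '[[[-8.9,0,0,0,0,0,0.3],[-8.9,0,0.8,0,0,0,0.3],[-8.7,0,1.7,0,0,0,0.3],[-8.5,0,2.6,0,0,0,0.3]]]'
python3 -c "
from h import *
rem([*jw(.105-.0299),.0594+.042+.0838],JY)"
```

```text
clock: 22.2
position: [0.4269, 0.1125, 0.1904]
tool_rot: [3.141, -0.004, 2.897]
force: [-4.4, 6.0, -2.1]
grip_width: 0.0386
finger_force: 43.7
clock: 22.6
position: [0.4618, 0.1039, 0.1856]
tool_rot: [3.14, -0.002, 2.897]
force: [-1.6, 3.8, 7.2]
grip_width: 0.0386
finger_force: 44.3
mm [ 1.0302 -0.5459  0.3569] rot [ 0.0016 -0.0018 -0.0002] pos [0.4618 0.1039 0.1856] F [-1.6117  3.8354  7.246 ] gw 0.038567510392945085 t 22.6
```

```bash
python3 -m jog '[[[-8.2,0,3.4,0,0,0,0.3],[-7.9,0,4.2,0,0,0,0.3],[-7.3,0,5,0,0,0,0.3],[-6.9,0,5.6,0,0,0,0.3]]]' && python3 -m jog '[[[-6.2,0,6.4,0,0,0,0.3],[-5.6,0,6.9,0,0,0,0.3],[-4.9,0,7.5,0,0,0,0.3],[-4.1,0,7.9,0,0,0,0.3]]]'
python3 -c "
from h import *
rem([*jw(.105-.081),.0594+.042+.0369],JY)
f=bot.grab_frame('side')
print([(d['xyz'],d['conf']) for d in bot.spot_point('clip_bar',f)[:2]])
cv2.imwrite('pics/i.png',cv2.resize(f['img'][165:255,235:335],(600,540),interpolation=cv2.INTER_CUBIC)[:,:,::-1])"
```

```text
clock: 23.0
position: [0.4921, 0.0963, 0.1675]
tool_rot: [3.139, 0.001, 2.896]
force: [4.3, 1.6, 7.2]
grip_width: 0.0387
finger_force: 45.3
clock: 23.4
position: [0.5128, 0.0912, 0.1387]
tool_rot: [3.139, 0.002, 2.896]
force: [8.2, 2.4, 3.5]
grip_width: 0.039
finger_force: 51.2
mm [ 2.5418 -0.667   0.4125] rot [ 0.0025  0.0019 -0.0007] pos [0.5128 0.0912 0.1387] F [8.2129 2.4494 3.5351] gw 0.038985955632954 t 23.4
[([0.5065, 0.0956, 0.0872], 0.52)]
```

View pics/i.png

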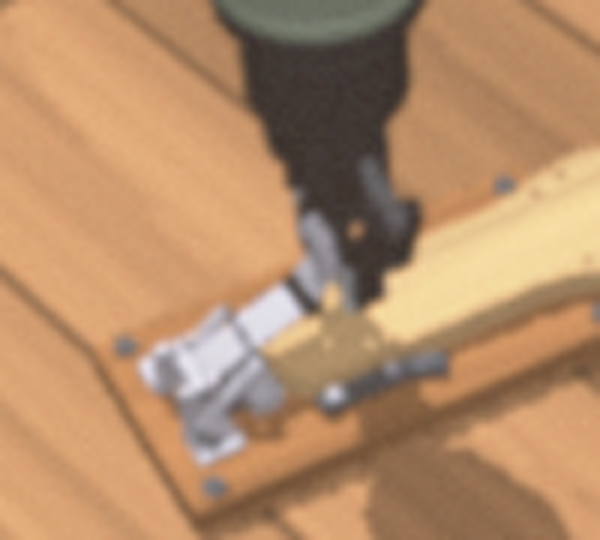

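```bash
python3 -m jog '[[[-2.5,0,5,0,0,0,0.3],[-1.5,0,4,0,0,0,0.3],[0,0,0,0,0,0,0.3]]]' |egrep 'pos|force|wid'&& python3 -m jog '[[[-1,0,3,0,0,0,0.3],[0,0,0,0,0,0,0.3]]]'|egrep 'pos|force|wid'
python3 -c "
from h import *
f=bot.grab_frame('side')
print([(d['xyz'],d['conf']) for d in bot.spot_point('clip_bar',f)[:2]])
for z in (.056,.06,.065,.07,.075): print(z,(proj(f,[*jw(.105-np.sqrt(.089**2-(z-.042)**2)),z])-[235,165])*6)
cv2.imwrite('pics/j.png',cv2.resize(f['img'][165:255,235:335],(600,540),interpolation=cv2.INTER_CUBIC)[:,:,::-1])"
```

```text
position: [0.5164, 0.0904, 0.1294]
force: [8.7, 1.7, 2.2]
grip_width: 0.0387
finger_force: 52.8
position: [0.5173, 0.0901, 0.1266]
force: [10.1, 1.4, 0.7]
grip_width: 0.0388
finger_force: 53.1
[([0.5168, 0.0939, 0.0768], 0.5)]
0.056 [349.5175 281.0602]
0.06 [347.7457 276.2038]
0.065 [345.0224 270.3133]
0.07 [341.7066 264.633 ]
0.075 [337.7609 259.1769]
```

View pics/j.png

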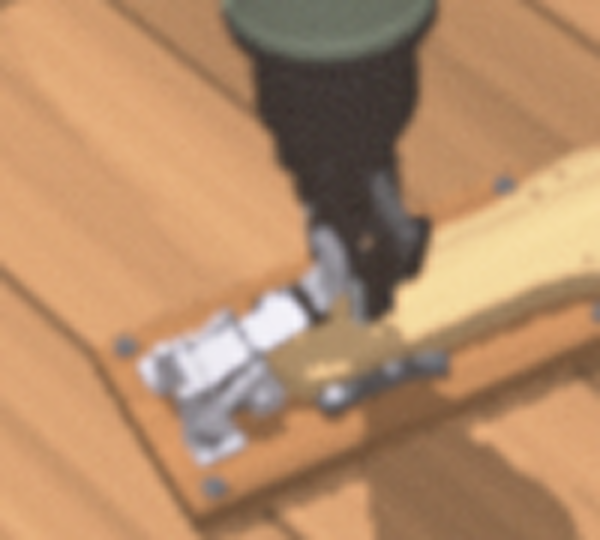

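```bash
python3 -m jog '[[[-1,0,3,0,0,0,0.3],[-0.7,0,2,0,0,0,0.3],[0,0,0,0,0,0,0.3]]]' |egrep 'pos|force|wid'&& python3 -m jog '[[[-0.4,0,2,0,0,0,0.3],[0,0,0,0,0,0,0.3]]]'|egrep 'pos|force|wid' && python3 -m jog '[[[-0.2,0,1,0,0,0,0.3],[0,0,0,0,0,0,0.3]]]'|egrep 'pos|force|wid'
```

```text
position: [0.5188, 0.0898, 0.1215]
force: [8.4, 1.5, 0.1]
grip_width: 0.0386
finger_force: 53.5
position: [0.5192, 0.0897, 0.1195]
force: [8.2, 1.8, 0.2]
grip_width: 0.0389
finger_force: 53.7
position: [0.5194, 0.0896, 0.1186]
force: [9.0, 1.8, 0.8]
grip_width: 0.039
finger_force: 53.7
```

```bash
python3 -m jog '[[[0,0,1,0,0,0,0.3],[0,0,0,0,0,0,0.3]]]' |egrep 'pos|force|wid'
python3 -c "
from h import *
look(['clip_bar'],('side',))"
```

```text
position: [0.5196, 0.0896, 0.1177]
force: [10.4, 0.2, 0.2]
grip_width: 0.0387
finger_force: 53.8
side clip_bar [([0.515, 0.0966, 0.0674], 0.5)]
```

```bash
python3 -m jog '[[[0,0,1,0,0,0,0.3],[0,0,0,0,0,0,0.3]]]' |egrep 'pos|^force'; python3 -m jog '[[[0,0,0.7,0,0,0,0.3],[0,0,0,0,0,0,0.3]]]' |egrep 'pos|^force'; python3 -m jog '[[[0,0,0.7,0,0,0,0.3],[0,0,0,0,0,0,0.3]]]' |egrep 'pos|^force'
```

```text
position: [0.5197, 0.0896, 0.1167]
force: [10.2, 1.4, 0.3]
position: [0.5198, 0.0896, 0.1161]
force: [11.3, 0.6, 1.1]
position: [0.5198, 0.0895, 0.1154]
force: [10.7, 0.5, -0.2]
```

```bash
python3 -m jog '[[[0,0,0.6,0,0,0,0.3],[0,0,0,0,0,0,0.3]]]' |egrep 'pos|^force'; python3 -m jog '[[[0,0,0.6,0,0,0,0.3],[0,0,0,0,0,0,0.3]]]' |egrep 'pos|^force'
```

```text
position: [0.5199, 0.0895, 0.1149]
force: [10.5, 0.8, 0.8]
position: [0.52, 0.0895, 0.1142]
force: [11.8, -0.1, 0.7]
```

```bash
python3 -m jog '[[[0,0,0.6,0,0,0,0.3],[0,0,0,0,0,0,0.3]]]' |egrep 'pos|^force'; python3 -m jog '[[[0,0,0.6,0,0,0,0.3],[0,0,0,0,0,0,0.3]]]' |egrep 'pos|^force'
```

```text
position: [0.52, 0.0895, 0.1137]
force: [12.0, 0.5, 0.6]
position: [0.5201, 0.0895, 0.1131]
force: [12.8, -0.7, 2.0]
```

```bash
python3 -m jog '[[[0,0,0.6,0,0,0,0.3],[0,0,0,0,0,0,0.3]]]' |egrep 'pos|^force'; python3 -m jog '[[[0,0,0.5,0,0,0,0.3],[0,0,0,0,0,0,0.3]]]' |egrep 'pos|^force'
```

```text
position: [0.5201, 0.0895, 0.1125]
force: [12.5, -0.1, -0.2]
position: [0.5202, 0.0894, 0.112]
force: [12.9, -0.2, 0.8]
```

```bash
python3 -m jog '[[[0,0,0.5,0,0,0,0.3],[0,0,0,0,0,0,0.3]]]' |egrep 'pos|^force'; python3 -m jog '[[[0,0,0.5,0,0,0,0.3],[0,0,0,0,0,0,0.3]]]' |egrep 'pos|^force'
python3 -c "
from h import *
look(['clip_bar'],('side',)); print(bot.observe()['moment'])"
```

```text
position: [0.5201, 0.0895, 0.1115]
force: [12.6, 0.6, -0.4]
position: [0.5202, 0.0894, 0.111]
force: [13.3, 0.2, 0.9]
side clip_bar [([0.5207, 0.0924, 0.0562], 0.47)]
[-0.0225 -2.2983 -0.1822]
```

```bash
python3 -m jog '[[[0,0,0.5,0,0,0,0.3],[0,0,0,0,0,0,0.3]]]' |egrep 'pos|^force'; python3 -m jog '[[[0,0,0.5,0,0,0,0.3],[0,0,0,0,0,0,0.3]]]' |egrep 'pos|^force'
```

```text
position: [0.5202, 0.0894, 0.1105]
force: [13.3, -0.9, -0.9]
position: [0.5202, 0.0894, 0.11]
force: [13.3, -0.2, -0.1]
```

```bash
python3 -m jog '[[[0,0,0.5,0,0,0,0.3],[0,0,0,0,0,0,0.3]]]' |egrep 'pos|^force'; python3 -m jog '[[[0,0,0.4,0,0,0,0.3],[0,0,0,0,0,0,0.3]]]' |egrep 'pos|^force'
```

```text
position: [0.5203, 0.0894, 0.1095]
force: [13.7, 0.1, 0.9]
position: [0.5203, 0.0894, 0.1092]
force: [13.2, -0.5, -0.9]
```

```bash
python3 -m jog '[[[0,0,0.5,0,0,0,0.3],[0,0,0,0,0,0,0.3]]]' |egrep 'pos|^force'; python3 -m jog '[[[0,0,0.5,0,0,0,0.3],[0,0,0,0,0,0,0.3]]]' |egrep 'pos|^force'
```

```text
position: [0.5204, 0.0894, 0.1087]
force: [14.6, -0.0, 0.0]
position: [0.5204, 0.0894, 0.1081]
force: [14.1, -0.5, -0.1]
```

```bash
python3 -m jog '[[[0,0,0.5,0,0,0,0.3],[0,0,0,0,0,0,0.3]]]' |egrep 'pos|^force'; python3 -m jog '[[[0,0,0.5,0,0,0,0.3],[0,0,0,0,0,0,0.3]]]' |egrep 'pos|^force'
```

```text
position: [0.5204, 0.0894, 0.1077]
force: [13.4, -1.5, 0.7]
position: [0.5205, 0.0894, 0.1075]
force: [12.0, -1.5, 7.8]
```

```bash
python3 -c "
from h import *
for i in range(3): P=look(['clip_bar','sole_heel'],('side',))
f=P['side']
for n in ('clip_bar',):
  r=bot.trace(n,f)
  for d in r[:2]:
    v,u=np.nonzero(d['region']); print(d['conf'],len(u),u.mean(),v.mean(),u.min(),u.max(),v.min(),v.max())
for th in (.15,.19,.23,.27,.31):
  a=th-.022; X=lambda r,y:[*jw(.105-r*np.cos(a),y),.042+r*np.sin(a)]
  print(th,proj(f,X(.089,0)),proj(f,X(.089,.02)),proj(f,X(.089,-.02)))
print(bot.observe()['force'],bot.observe()['clock'])
cv2.imwrite('pics/k.png',f['img'])
im=f['img'][200:222,280:306].mean(2).astype(int)
print('\n'.join(' '.join('%3d'%x for x in r) for r in im))"
```

```text
side clip_bar [([0.5213, 0.0895, 0.0554], 0.6), ([0.5345, 0.0856, -0.001], 0.58)]
side sole_heel [([0.4676, 0.0988, 0.025], 0.73)]
side clip_bar [([0.5184, 0.0935, 0.0548], 0.74)]
side sole_heel [([0.4672, 0.0994, 0.0254], 0.9)]
side clip_bar [([0.518, 0.0925, 0.0565], 0.7), ([0.5304, 0.0849, 0.0185], 0.54)]
side sole_heel [([0.47, 0.1008, 0.0268], 0.65), ([0.7177, -0.1203, -0.0001], 0.63)]
0.79 213 280.2863849765258 219.92488262910797 264 293 208 228
0.15 [293.4158 212.3887] [296.62  216.923] [290.2654 207.9291]
0.19 [293.1929 211.6631] [296.4016 216.2006] [290.0383 207.2007]
0.23 [292.9266 210.9584] [296.1395 215.4992] [289.768  206.4928]
0.27 [292.617  210.2757] [295.8339 214.8202] [289.4547 205.8068]
0.31 [292.2644 209.6162] [295.4849 214.1646] [289.0988 205.1437]
[13.0653 -0.8844  7.9396] 29.5
170 169 170 166 157 120  71  52  56  56  58  60  53  56  55  56  60  66  85  95  99  89  92 127 146 146
173 169 169 167 161 126  86  61  58  55  57  59  59  57  55  54  56  65  77  95 104  97  96 128 144 146
171 171 171 170 164 142 109  86  70  60  55  60  59  55  57  55  58  58  73  89  9
[... 1297 characters left out ...]
 201 204 191 165 151 146 138 109  91  72  58  49  52  55  56  67  82 106 139
205 206 209 198 145  99 120 168 195 188 164 154 154 141 121 115  97  69  57  53  56  67  99 138 166 190
218 226 229 225 175 103  83 126 179 200 186 163 154 142 127 122 109  73  60  57  52  78 140 187 202 206
235 237 237 235 213 156  96  95 157 192 191 163 142 137 127 124 106  76  59  56  54  85 153 197 209 209
238 238 236 238 232 207 142  89 108 151 155 142 140 138 128 129 107  75  61  57  58  79 142 191 204 201
237 236 236 238 238 231 185 114  71  89 110 131 138 138 133 131 113  82  60  60  63  87 130 172 183 180
236 238 237 236 234 227 189 126  76  82 111 132 138 140 133 136 122  93  70  78  93 111 127 140 141 137
```

```bash
python3 -m jog '[[[-0.7,0,0,0,0,0,0.3],[0,0,0,0,0,0,0.3]]]' 20|egrep 'pos|force';  python3 -m jog '[[[-0.5,0,0,0,0,0,0.3],[0,0,0,0,0,0,0.3]]]' |egrep 'pos|force|wid'
```

```text
position: [0.5206, 0.0893, 0.1074]
force: [8.6, -0.8, 9.6]
finger_force: 54.7
position: [0.5207, 0.0894, 0.1073]
force: [6.2, 0.3, 12.2]
grip_width: 0.0389
finger_force: 54.9
```

```bash
python3 -m jog '[[[0,0,-0.3,0,0,0,0.3],[0,0,0,0,0,0,0.3]]]'|egrep 'pos|force'
```

```text
position: [0.5206, 0.0893, 0.1075]
force: [7.7, 0.7, 6.1]
finger_force: 54.3
```

```bash
python3 -m jog '[[[0,0,0,0,0,0,0.45],[0,0,0,0,0,0,0.55],[0,0,0,0,0,0,0.7],[0,0,0,0,0,0,0.7]]]'; python3 -c "
from h import *
look(['clip_bar','sole_heel','sole_grip'],('side',))"
```

```text
clock: 30.5
position: [0.5185, 0.0891, 0.1062]
tool_rot: [3.141, -0.003, 2.897]
force: [-0.1, -0.4, 0.3]
grip_width: 0.0598
finger_force: 0.0
side clip_bar [([0.5206, 0.0919, 0.0538], 0.61)]
side sole_heel [([0.4683, 0.0987, 0.0264], 0.79)]
side sole_grip []
```

Released with no contact force; retreat straight up and away, then check.

```bash
python3 -m jog '[[[0,0,-10,0,0,0,0.7],[0,0,-25,0,0,0,0.7],[0,0,-40,0,0,0,0.7],[0,0,-40,0,0,0,0.7],[0,0,-40,0,0,0,0.7]]]'|egrep 'pos|force' && python3 -m jog '[[[0,-45,-20,0,0,0,0.8],[0,-45,0,0,0,0,0.8],[0,-45,0,0,0,0,0.8],[0,-45,0,0,0,0,0.8],[0,-45,0,0,0,0,0.8]]]' && python3 -m jog '[[[0,0,0,0,0,0,0.8],[0,0,0,0,0,0,0.8]]]'|egrep 'force'
python3 - <<'E'
from h import *
P=look(["clip_bar","sole_heel","sole_grip","hammer","nail_tin","sandal"])
for k,f in P.items():
    print(k,proj(f,[*jw(.105-.089*np.cos(.17)),.056]))
    for n in ("sole_heel","sole_grip","clip_bar"):
        for d in bot.spot_point(n,f)[:1]:
            q=np.array(d["xyz"][:2])-JO; print(k,n,q@[np.cos(JY),np.sin(JY)],q@[-np.sin(JY),np.cos(JY)],d["xyz"][2])
E
```

```text
position: [0.5187, 0.0889, 0.2634]
force: [-0.1, -0.4, 0.1]
finger_force: 0.0
clock: 31.7
position: [0.4637, -0.1309, 0.2819]
tool_rot: [3.141, -0.002, 2.897]
force: [0.8, -0.2, 0.2]
grip_width: 0.0684
finger_force: 0.0
force: [0.4, -0.2, 0.3]
finger_force: 0.0
top clip_bar [([0.5143, 0.0901, 0.0546], 0.87)]
top sole_heel [([0.4676, 0.1004, 0.0265], 0.55)]
top sole_grip [([0.5727, 0.0811, 0.0305], 0.93)]
top hammer [([0.593, 0.4315, -0.0015], 0.77)]
top nail_tin [([0.7217, -0.1185, -0.0047], 0.7)]
top sandal [([0.6936, -0.3019, -0.0033], 0.89)]
side clip_bar [([0.5177, 0.0944, 0.0554], 0.65), ([0.5956, 0.4303, 0.0029], 0.41)]
side sole_heel [([0.4681, 0.0988, 0.0262], 0.6)]
side sole_grip [([0.5753, 0.0795, 0.0252], 0.77)]
side hammer [([0.5956, 0.4296, 0.0023], 0.9)]
side nail_tin [([0.7188, -0.1207, -0.0019], 0.72), ([0.6001, 0.4301, 0.003], 0.36)]
side sandal [([0.6901, -0.2992, -0.0006], 0.59)]
top [309.9951 231.5975]
top sole_heel 0.06757097246527802 0.0014048772532270753 0.0265
top sole_grip -0.03907454594575156 -0.005320701000183302 0.0305
top clip_bar 0.019766689416237042 8.938412623230637e-05 0.0546
side [293.1995 211.8662]
side sole_heel 0.06669839664446264 0.002836174370155771 0.0262
side sole_grip -0.04198461746932019 -0.004397942240964406 0.0252
side clip_bar 0.017509179677566093 -0.004905978701411575 0.0554
```

Run:
```python
from h import *
for c in("top","side"):
    f=bot.grab_frame(c); r=bot.trace("sole_grip",f)[0]; print(c,r["conf"])
    v,u=np.nonzero(r["region"]); p=np.array([onz(f,a,.034)[:2] for a in zip(u.astype(float),v)])-JO
    q=np.c_[p@[np.cos(JY),np.sin(JY)],p@[-np.sin(JY),np.cos(JY)]]
    for x in np.arange(-.16,.07,.01):
        s=q[abs(q[:,0]-x)<.005,1]
        if len(s)>3: print(round(x,3),round(s.min()*1e3,1),round(s.max()*1e3,1),"mid",round((s.min()+s.max())*500,1))
    print(q[:,0].min(),q[:,0].max())
```

```text
top 0.81
-0.16 -22.9 24.9 mid 1.0
-0.15 -32.3 33.1 mid 0.4
-0.14 -36.0 35.1 mid -0.5
-0.13 -35.3 37.6 mid 1.2
-0.12 -34.2 36.7 mid 1.3
-0.11 -33.5 35.8 mid 1.2
-0.1 -31.6 35.0 mid 1.7
-0.09 -29.0 31.2 mid 1.1
-0.08 -28.5 29.7 mid 0.6
-0.07 -27.2 27.3 mid 0.1
-0.06 -26.7 27.1 mid 0.2
-0.05 -27.6 26.2 mid -0.7
-0.04 -27.8 27.5 mid -0.2
-0.03 -28.0 27.2 mid -0.4
-0.02 -27.4 27.0 mid -0.2
-0.01 -27.6 27.6 mid 0.0
0.0 -27.8 27.4 mid -0.2
0.01 -26.5 27.8 mid 0.7
0.02 -26.0 27.6 mid 0.8
0.03 -26.9 28.8 mid 1.0
0.04 -25.6 28.6 mid 1.5
0.05 -26.5 27.7 mid 0.6
0.06 -21.1 23.4 mid 1.2
-0.16538559822799995 0.06198023530756446
side 0.87
-0.07 -24.5 17.5 mid -3.5
-0.06 -24.0 34.4 mid 5.2
-0.05 -23.5 39.7 mid 8.1
-0.04 -23.0 42.0 mid 9.5
-0.03 -21.9 42.4 mid 10.2
-0.02 -21.4 41.3 mid 9.9
-0.01 -22.4 40.2 mid 8.9
0.0 -18.4 39.2 mid 10.4
0.01 7.3 36.7 mid 22.0
0.02 3.3 36.0 mid 19.7
0.03 3.8 36.4 mid 20.1
0.04 9.6 36.8 mid 23.2
0.05 7.1 37.6 mid 22.3
0.06 7.5 38.0 mid 22.8
-0.07215289889233842 0.07091037163650514
```

The sole lies parallel to the jig and centred, with the midline within about 1 mm, so I'm handing the job in.

```bash
python3 -c "
from workcell import bot
print(bot.job_done())"
```

```text
the job is handed in; nothing more can be done
None
```

I handed the job in at about 32 s of the 72 s allowed, with the sole against the heel stop, the clip lying on the heel, and the hammer, nail tin and sandal where they were. The hand-in gave no verdict, and the forces at the stop and under the clip foot are judged only from wrist-force readings and the camera.

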